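Pry open the snapped-shut cover of a valve box with a planting blade

ROBOT

A 7-joint arm with a two-finger parallel gripper is mounted at the origin on the work surface; the furniture and walls round the work are solid. World frame = base frame: x ahead of the robot, y to its left, z up, the work surface at z = 0. Lengths are in mm, angles in rad, forces in N, time in s.
With the tool pointing down it reaches from about 400 to 875 mm from the base axis. Payload 4.4 kg.
Tool frame: the origin (TCP) lies between the finger pads; the fingertips stand ctrl.finger_overhang ahead of it and the grasp point (between the pads) lies 11 mm behind it (ctrl.finger_overhang is the distance from the TCP to the fingertips, in mm); z points along the fingers, y is the direction in which the jaws open and shut (so a half turn about z gives the same grasp; the last joint's range is limited). The gripper opens to 85 mm and grips with 20 to 120 N. Pads are 22 mm wide; open, the fingers measure 114 mm over their backs; the gripper's body (76 mm by 85 mm) begins 54 mm behind the grasp point. The pads swing forward as they close: fully open they stand 13 mm farther back than shut.
Start: joints at [1.091, 0.628, 0.038, 1.517, -0.027, 0.996, -0.02], TCP at [261.387, -595.142, 239.313] pointing down, gripper open.
Joint ranges: [-3.06, 3.06], [-0.37, 2.12], [-1.25, 1.32], [0.18, 2.47], [-1.1, 4.24], [0.23, 1.98], [-2.94, 2.94]. Speed limits (rad/s): [2.57, 2.57, 3.14, 3.14, 3.14, 3.14, 3.14].

INTERFACE

Orientations are given as [roll, pitch, yaw] about the fixed x, y, z axes, in that order (R = Rz(yaw) Ry(pitch) Rx(roll)).
In Python, from cell import ctrl gives the robot as it stands. The module is installed in compiled form; this text tells all that it offers.
- The arm moves only by the tool step_arm, never from a script. Its argument "deltas" is a list that holds one entry, the list of rows, each a list of 7 numbers: the opening, from 0 (shut) to 1 (fully open), then the shift along the world's x, y, z in mm, then the turn, a rotation vector about the world's x, y, z in rad. In form: [[[grip, tx, ty, tz, rx, ry, rz], ...]]. A call has 1 to 10 rows; each row shifts and turns the commanded pose from where the row before left it; what a row does not reach is not made up. A row lasts 1/12 s, in which the tool goes at most 41.7 mm and 7.16 degrees, less where a joint would pass 70% of its speed; a pose out of reach is approached as far as the arm can. A call is refused whole if a number of a shift passes 41.7 or a number of a turn 0.125, either way. A call with a gripper value outside its range is refused whole. The fingers move at their own pace and stop on an object; the grip force is fixed at half the most. Time passes only in rows, so rows that do not move let the fingers close. It gives the time, the measured TCP pose, the force and the opening at its end, in the units of the state.
- ctrl.read_state(): the state, without advancing time (a new reading comes with each control period).
- ctrl.get_image(name): name is "scene" or "top" or "wrist"; returns (picture, depth): 384x512x3 uint8, red, green, blue; 384x512 float32, mm along the optical axis (not along the pixel's ray), 0 where there is no reading.
- ctrl.camera_info(name): a dict with "intrinsics" (3x3 intrinsics, pixels), "rvec" (rotation vector, rad) and "tvec" (3), from world to camera coordinates, as OpenCV has them. Camera axes: x right, y down, z forward; pixel columns grow to the right and rows downward; lengths in mm; the calibration is good to about 2 mm. A picture is of the moment at which its call begins: read the wrist's pose just before it. camera_info takes no time and is no camera call; for the wrist camera it gives the pose at the moment of the call.
- ctrl.finish_job(): hands the job in, once; it reports no verdict.
The state is a dict: "clock": time; "qpos": joint angles; "qd": joint speeds; "tau": joint torques, N m; "eef_pos": TCP position; "tool_rot": TCP orientation; "force": force on the tool from outside, world axes, zero at the start; "torque": the same for the moment, N m; "width": finger opening in mm.
Only numpy, scipy, OpenCV 4.12 (cv2) and the standard library are available. Lean on these libraries where they do the work, as an engineer would, in place of code of your own. Each camera call takes 0.05 s, during which the arm holds its last target.

TASK

The flush cover of the drip-watering valve box is snapped shut and too tight for fingers. Pick up the flat steel planting blade, work it into the slot under the cover's front edge and lever the cover open with it - do not touch the cover with the gripper before the blade has popped it open - then swing the cover right up past upright so that it stays open, and lay the blade flat on the bench. Leave the dibber, the pots and the tin where they are.

Things in the scene. Friction and masses are not known exactly. Their poses are not given: they have to be found in the camera images.
- slot (a point): Pry slot in the grey valve box's front: centre of its mouth, in the plane of the front face, 86.25 mm above the bench. x points into the box toward the hinge, y along the front edge, z up. Slot 70 mm wide (y), 4.5 mm high: between the front wall's rim (4 mm thick, top 84 mm above the bench: the fulcrum) and the shut cover's underside (88.5 mm). Behind the wall the box is hollow.
- cover_hinge (a point): Point on the cover's hinge axis: middle of the box's back edge, 88.5 mm above the bench, 130 mm behind the front face; y is the hinge axis, axes as for slot. The box is 130 mm deep, 170 mm wide (feet and glands stand out at its two sides), 94.5 mm high, bolted down; the valves inside end 70 mm above the bench.
- cover_lip (a point): Middle of the cover's lower front edge; moves with the cover. The cover is a flat grey plate 130 x 170 x 6 mm, flush with the box's front and sides; its flat top is 94.5 mm above the bench when shut.
- cover (a joint): Cover's opening angle, rad: 0 shut, 1.57 upright, 1.9 end stop; the front edge rises. Two sprung catches under the front corners hold it shut: about 15 N upward at the front edge starts it, and they let go when that edge has risen about 6 mm. Then a stiff hinge (0.25 N m) holds the cover wherever it is left; 2 to 3 N at the front edge moves it.
- widger_grip (a point): Centre of the planting blade's handle, 12 mm above the bench as the tool lies. Wooden handle 90 mm long (x), 18 mm wide (y), 24 mm high (z); x points to the blade's tip, z up. About 90 g; centre of mass some 14 mm ahead of this point.
- widger_tip (a point): Middle of the blade's tip, 145 mm ahead of the handle's centre along the tool's x, level with it. The steel blade is straight, 22 mm wide, 2 mm thick, free for 100 mm, at half the handle's height (12 mm above the bench as the tool lies).
- dibber: Bystander: turned wooden dibber (round planting stick with steel point), 200 mm long (its y), 26 mm thick, lying; too thick for the slot. Origin at the middle of its underside. It lies in either of two places, the planting blade in the other.
- pots: Bystander: upright stack of black plastic pots, 76 mm across, 108 mm high; origin at the centre of its underside.
- food_tin: Bystander: round food tin, 75 mm across, 58 mm high, standing; origin at the centre of its underside.
Things that resemble listed ones, but are neither listed nor needed, are in the scene too. Leave any black or orange look-alike of the part that bears widger_grip alone. Leave any blue or red look-alike of the part that bears slot alone.

How it is judged (in metres and radians):
On the way, in this order (a step that is already met when the one before it is completed fails the run):
1. the cover is popped open (over 0.07 rad) by the blade, which is still lifting it (value of joint cover above 0.07 rad and contact force between widger and cover above 0.2 N), for 0.1 s.
2. the cover is swung up past upright (over 1.57 rad) (value of joint cover above 1.57 rad), for 0.2 s.
At the end, for the whole second after the job is handed in: The cover stands open past upright (over 1.57 rad); the planting blade lies flat on the bench (handle's centre under 22 mm high, tilted under 0.2 rad), at rest, not touching the box (value of joint cover above 1.57 rad and height (world z) of widger_grip below 0.022 m and angle between widger_grip's own z axis and vertical below 0.2 rad and linear speed of widger below 0.02 m/s and contact force between widger and valve_box below 0.1 N).
It fails at once if the gripper or arm touches the cover before it has been popped open to 0.06 rad (value of joint cover below 0.06 rad and contact force between any of the fingers, the arm and cover above 1 N).
It fails at once if the dibber is moved by more than 30 mm (distance of dibber from where it was at the start of the episode above 0.03 m).
It fails at once if the stack of pots is moved by more than 30 mm (distance of pots from where it was at the start of the episode above 0.03 m).
It fails at once if the tin is moved by more than 30 mm (distance of food_tin from where it was at the start of the episode above 0.03 m).
It also fails if it takes over 61 s, if anything falls off the work surface, if the arm or the gripper's body presses on something with over 40 N, if the wrist force passes 120 N, or if a joint passes its speed limit or range.

## Working session

There is one attempt and no reset: what is moved stays moved. The work goes in short steps, Python scripts to look and compute and a tool call to move; the robot and the scene stay as the last step left them, time stands still between calls to the robot, and variables do not carry over. Pictures are saved under pics/ and viewed, and the job is handed in when it is done.

Besides the shell and the picture viewer there is one more tool, called after "Request:" as name(argument=value, ...), one argument or row to a line, values as JSON. step_arm: Moves the arm, as the interface text tells. Its arguments: {"type":"object","properties":{"deltas":{"type":"array"}},"required":["deltas"]}

```bash
mkdir -p pics; cat > h.py <<'E'
import numpy as np, cv2
from cell import ctrl
def cap(n,tag):
    ci=ctrl.camera_info(n); im,d=ctrl.get_image(n)
    cv2.imwrite(f'pics/{tag}.png',im[:,:,::-1]); np.savez(f'pics/{tag}.npz',im=im,d=d,K=ci['intrinsics'],r=np.array(ci['rvec'],float),t=np.array(ci['tvec'],float))
def load(tag):
    z=np.load(f'pics/{tag}.npz'); R=cv2.Rodrigues(z['r'])[0]; return z['im'],z['d'],z['K'],R,z['t'].ravel()
def cloud(tag):
    im,d,K,R,t=load(tag); v,u=np.mgrid[:d.shape[0],:d.shape[1]]
    c=np.stack([(u-K[0,2])/K[0,0]*d,(v-K[1,2])/K[1,1]*d,d],-1)
    return (c-t)@R, im, d
def proj(tag,P):
    im,d,K,R,t=load(tag); c=np.asarray(P)@R.T+t; return np.stack([c[...,0]/c[...,2]*K[0,0]+K[0,2],c[...,1]/c[...,2]*K[1,1]+K[1,2]],-1)
E
python3 - <<'E'
from h import *
for n in('scene','top','wrist'): cap(n,n+'0')
print(ctrl.read_state(),ctrl.finger_overhang)
E
```

```text
{'clock': 0.15, 'qpos': array([ 1.09124743,  0.62913227,  0.03846639,  1.51814035, -0.02702987,
        0.99630675, -0.01997672]), 'qd': array([ 0.00081691, -0.00224057,  0.00196086, -0.00304529,  0.00084246,
        0.00043068, -0.00105432]), 'tau': array([ 1.69979463e-03, -5.63795292e+01,  1.22768484e+00, -1.93649948e+01,
        1.10464744e-02,  7.42949196e-03,  3.10778049e-06]), 'eef_pos': array([ 261.16950315, -594.71309299,  238.60090586]), 'tool_rot': array([-3.14012390e+00, -7.37126345e-06,  4.13741315e-01]), 'force': array([ 0.62166744, -0.19093828, -0.29973114]), 'torque': array([ 0.02794276, -0.00258431, -0.01791344]), 'width': 85.88537379222387} 8.0
```

View pics/scene0.png

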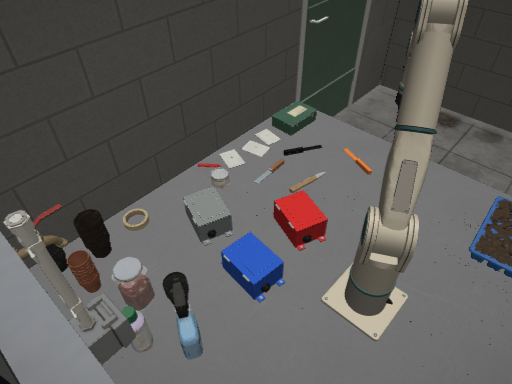

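View pics/top0.png

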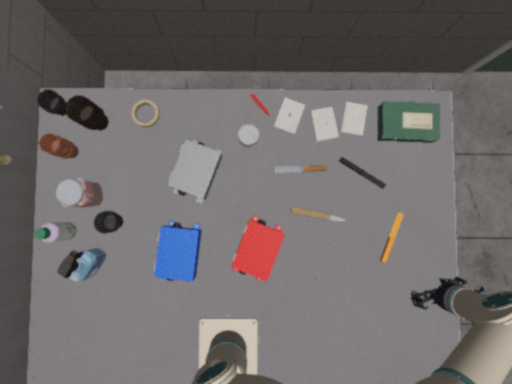

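View pics/wrist0.png

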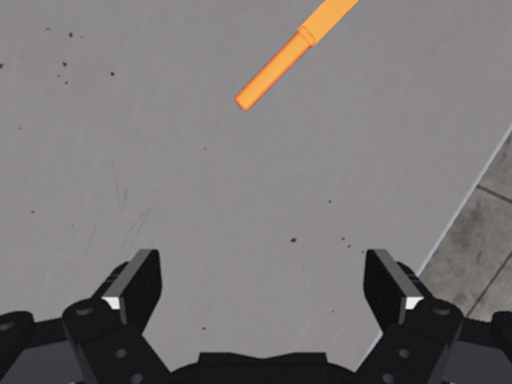

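The top view shows the grey box at about (195,170). The blade tool is at (275–327,169) with its tip to the left, and the dibber at (292–345,214). Next I'll zoom in and measure.

```bash
python3 - <<'E'
from h import *
for n in('top0','scene0'):
    P,im,d=cloud(n)
    if n=='top0':
        for (u,v) in [(228,350),(195,170),(315,169),(285,169),(315,214),(249,135),(108,222)]: print(n,u,v,P[v,u].round(1))
        m=(P[...,2]>90)&(P[...,2]<99)
        h,s,vv=cv2.split(cv2.cvtColor(im,cv2.COLOR_RGB2HSV))
        g=m&(s<40); g[:, :150]=0; g[:,240:]=0; g[:120]=0;g[220:]=0
        pts=P[g][:,:2].astype(np.float32); r=cv2.minAreaRect(pts); print(len(pts),r,cv2.boxPoints(r))
        print('z med',np.median(P[g][:,2]))
a=cv2.imread('pics/top0.png')[120:230,150:360]; cv2.imwrite('pics/topz.png',cv2.resize(a,None,fx=3.8,fy=3.8,interpolation=cv2.INTER_CUBIC))
a=cv2.imread('pics/scene0.png')[150:250,170:340]; cv2.imwrite('pics/scz.png',cv2.resize(a,None,fx=4.7,fy=4.7,interpolation=cv2.INTER_CUBIC))
E
```

```text
top0 228 350 [ 64.4  -9.1 204.7]
top0 195 170 [621.2 112.8  99. ]
top0 315 169 [ 636.3 -310.    23.7]
top0 285 169 [ 636.6 -202.5   15.7]
top0 315 214 [ 474.2 -308.8   23.5]
top0 249 135 [752.  -70.8  56.6]
top0 108 222 [442.3 422.6  44.9]
1730 ((629.038818359375, 120.49559020996094), (135.1708984375, 170.11904907226562), 69.22986602783203) [[525.54016   87.46625 ]
 [684.6033    27.138702]
 [732.5375   153.52493 ]
 [573.47437  213.85248 ]]
z med 95.18593659304273
```

View pics/topz.png

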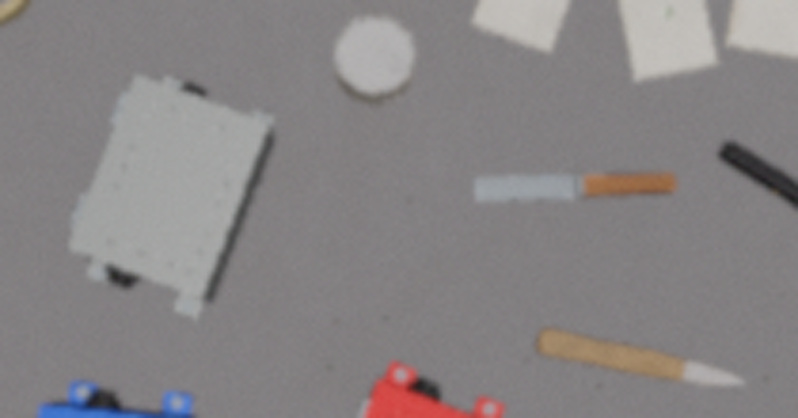

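View pics/scz.png

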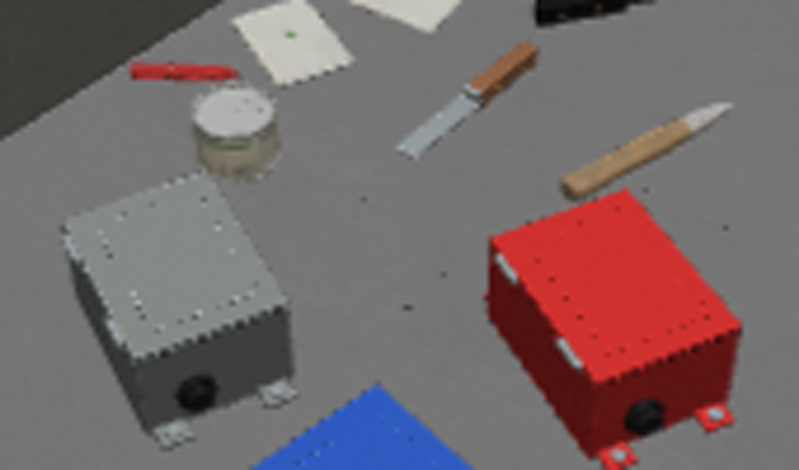

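```bash
python3 - <<'E'
from h import *
P,im,d=cloud('top0')
m=(P[...,2]>7); m[:160]=0;m[178:]=0;m[:,:272]=0;m[:,332:]=0
pts=P[m]; print(len(pts), cv2.minAreaRect(pts[:,:2].astype(np.float32)))
hs=cv2.cvtColor(im,cv2.COLOR_RGB2HSV)
mh=m&(hs[...,1]>90); r=cv2.minAreaRect(P[mh][:,:2].astype(np.float32)); print('handle',r,P[mh].mean(0))
mb=m&(hs[...,1]<60); print('blade',cv2.minAreaRect(P[mb][:,:2].astype(np.float32)),P[mb].mean(0))
ci=ctrl.camera_info('wrist'); R=cv2.Rodrigues(np.array(ci['rvec'],float))[0]; t=np.array(ci['tvec']).ravel(); s=ctrl.read_state()
from scipy.spatial.transform import Rotation as Ro
T=Ro.from_euler('xyz',s['tool_rot']).as_matrix()
print('cam in tool', T.T@(-R.T@t-s['eef_pos']), '\n',T.T@R.T, ci['intrinsics'])
E
```

```text
310 ((602.1500854492188, -188.68617248535156), (115.38911437988281, 350.6336975097656), 26.1376895904541)
handle ((575.5037231445312, -194.4722442626953), (44.663509368896484, 340.3555603027344), 29.143335342407227) [ 636.77344406 -305.53120128   48.62635737]
blade ((602.1500854492188, -188.68617248535156), (115.38911437988281, 350.6336975097656), 26.1376895904541) [ 632.44651834 -214.47853966   63.45239942]
cam in tool [  71.83024703   -1.24300114 -134.50870214] 
 [[ 1.00279433e-04 -9.59953842e-01 -2.80158189e-01]
 [ 9.99999994e-01  1.10505193e-04 -2.07042035e-05]
 [ 5.08340144e-05 -2.80158185e-01  9.59953847e-01]] [[343.28302548   0.         262.17972524]
 [  0.         343.28302548 192.14227625]
 [  0.           0.           1.        ]]
```

Request:
step_arm(
  deltas=[
    [[1, 30, 23, 0, 0, 0, 0.115], [1, 30, 23, 0, 0, 0, 0.115], [1, 30, 23, 0, 0, 0, 0.115], [1, 30, 23, 0, 0, 0, 0.115], [1, 30, 23, 0, 0, 0, 0.115], [1, 30, 23, 0, 0, 0, 0.115], [1, 30, 23, 0, 0, 0, 0.115], [1, 30, 23, 0, 0, 0, 0.115], [1, 30, 23, 0, 0, 0, 0.115], [1, 30, 23, 0, 0, 0, 0.115]],
  ],
)

```text
clock: 0.98
eef_pos: [562.4, -363.8, 239.1]
tool_rot: [-3.141, -0.0, 1.569]
force: [-0.1, -1.2, 0.0]
width: 85.3
```

Request:
step_arm(
  deltas=[
    [[1, 30, 22, -10, 0, 0, 0], [1, 30, 22, -10, 0, 0, 0], [1, 15, 10, 0, 0, 0, 0], [1, 0, 0, 0, 0, 0, 0], [1, 0, 0, 0, 0, 0, 0]],
  ],
)

```text
clock: 1.4
eef_pos: [636.9, -309.7, 218.4]
tool_rot: [-3.14, -0.001, 1.566]
force: [0.3, -0.4, -0.1]
width: 85.7
```

```bash
python3 - <<'E'
from h import *
s=ctrl.read_state();print(s['clock'],s['eef_pos'],s['tool_rot'],s['qpos'])
cap('wrist','w1')
E
```

```text
1.4 [ 636.91908561 -309.67178034  218.4251175 ] [-3.14046380e+00 -7.18226650e-04  1.56645722e+00] [ 0.54938179  0.74862443 -0.26049197  1.3461907   0.2004573   1.07371837
  0.25536759]
```

View pics/w1.png

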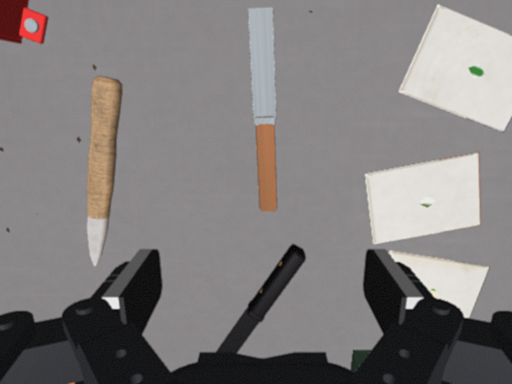

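```bash
python3 - <<'E'
from h import *
im,d,K,R,t=load('w1'); C=-R.T@t
def ray(u,v,z):
    r=R.T@np.array([(u-K[0,2])/K[0,0],(v-K[1,2])/K[1,1],1]); return C+r*(z-C[2])/r[2]
hs=cv2.cvtColor(im,cv2.COLOR_RGB2HSV)
m=np.zeros(im.shape[:2],np.uint8); m[100:230,240:290]=((hs[100:230,240:290,1]>110))
n,l,st,c=cv2.connectedComponentsWithStats(m); k=1+st[1:,4].argmax(); print(st[k])
v,u=np.nonzero(l==k)
A=np.array([ray(a,b,24)[:2] for a,b in zip(u,v)],np.float32); print('handle',cv2.minAreaRect(A),cv2.boxPoints(cv2.minAreaRect(A)))
for p in [(249,9),(272,9),(252,116),(275,116)]: print(ray(*p,13))
P,_,_=cloud('w1'); print(P[168,266],P[60,262],P[60,220],'dibber',P[150,103],[ray(a,b,13) for a,b in((107,78),(95,264))])
E
```

```text
[ 256  125   20   86 1441]
handle ((640.8917236328125, -309.34222412109375), (16.585968017578125, 85.4017105102539), 2.1530237197875977) [[ 631.0004  -266.98306]
 [ 634.2088  -352.3245 ]
 [ 650.783   -351.7014 ]
 [ 647.57465 -266.35995]]
[ 625.64176309 -165.77497083   13.        ]
[ 646.17588209 -165.86574569   13.        ]
[ 627.14412821 -259.24484521   13.        ]
[ 649.42939126 -259.33953237   13.        ]
[ 640.55410323 -308.63695667   22.65378121] [ 637.05982617 -208.55824528   14.05970795] [ 5.96570896e+02 -2.07177119e+02 -2.57736262e-01] dibber [ 483.64012043 -289.91164323   24.43984483] [array([ 491.18089427, -223.69395992,   13.        ]), array([ 452.6123585 , -417.62162642,   13.        ])]
```

Request:
step_arm(
  deltas=[
    [[0.7, 2, 0, -36, 0, 0, 0.038], [0.6, 2, -1, -36, 0, 0, 0], [0.6, 0, 0, -36, 0, 0, 0], [0.6, 0, 0, -36, 0, 0, 0], [0.6, 0, 0, -36, 0, 0, 0], [0.6, 0, 0, -10, 0, 0, 0], [0.6, 0, 0, -8, 0, 0, 0], [0.6, 0, 0, -4, 0, 0, 0], [0.6, 0, 0, -4, 0, 0, 0], [0.6, 0, 0, 0, 0, 0, 0]],
  ],
)

```text
clock: 2.28
eef_pos: [641.3, -312.9, 14.9]
tool_rot: [3.139, 0.001, 1.601]
force: [0.3, 0.1, -0.0]
width: 51.2
```

```bash
python3 - <<'E'
from h import *
s=ctrl.read_state();print(s['clock'],s['eef_pos'],s['tool_rot'],s['force'],s['width'],ctrl.finger_overhang)
cap('wrist','w2')
E
```

```text
2.2833 [ 641.27634357 -312.9152396    14.86244002] [3.13935089e+00 1.20590379e-03 1.60130266e+00] [ 0.28478738  0.07116615 -0.04129493] 51.23165391643133 8.0
```

View pics/w2.png

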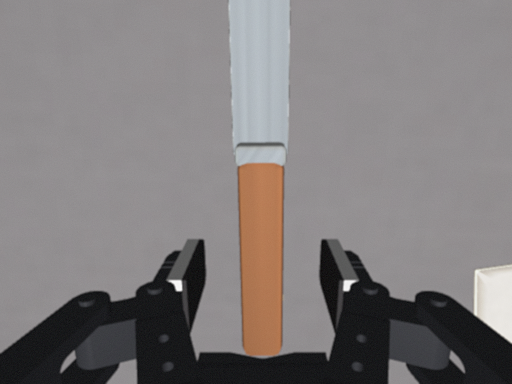

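The fingers straddle the handle (columns 240–283), and it sits centred between them. I'll lower and close.

Request:
step_arm(
  deltas=[
    [[0.6, 0, 2, -4, 0, 0, 0], [0.6, 0, 0, 0, 0, 0, 0], [0, 0, 0, 0, 0, 0, 0], [0, 0, 0, 0, 0, 0, 0], [0, 0, 0, 0, 0, 0, 0], [0, 0, 0, 0, 0, 0, 0], [0, 0, 0, 0, 0, 0, 0], [0, 0, 0, 0, 0, 0, 0]],
  ],
)

```text
clock: 3.0
eef_pos: [640.8, -310.3, 9.8]
tool_rot: [3.141, 0.0, 1.602]
force: [-0.1, 0.4, 3.9]
width: 16.5
```

Request:
step_arm(
  deltas=[
    [[0, 0, 0, 30, 0, 0, 0], [0, 0, 0, 40, 0, 0, 0], [0, -10, 20, 30, 0, 0, -0.04], [0, -10, 20, 20, 0, 0, -0.04], [0, -10, 20, 15, 0, 0, -0.04], [0, -10, 20, 5, 0, 0, -0.04], [0, -10, 20, 0, 0, 0, -0.04], [0, -10, 20, 0, 0, 0, -0.04], [0, -10, 20, 0, 0, 0, -0.04], [0, -10, 20, 0, 0, 0, -0.04]],
  ],
)

```text
clock: 3.83
eef_pos: [559.4, -149.3, 149.1]
tool_rot: [-3.141, 0.0, 1.28]
force: [-0.3, 0.5, 0.0]
width: 17.0
```

Request:
step_arm(
  deltas=[
    [[0, -10, 19, 0, 0, 0, -0.04], [0, -10, 18, 0, 0, 0, -0.034], [0, 0, 0, 0, 0, 0, 0], [0, 0, 0, 0, 0, 0, 0]],
  ],
)

```text
clock: 4.17
eef_pos: [539.9, -111.9, 149.2]
tool_rot: [-3.141, -0.0, 1.211]
force: [-0.4, -0.5, -0.8]
width: 16.8
```

```bash
python3 - <<'E'
from h import *
s=ctrl.read_state();print(s['clock'],s['eef_pos'],s['tool_rot'],s['force'],s['width'],s['qpos'])
cap('wrist','w3');cap('top','t3')
a=cv2.imread('pics/t3.png')[130:280,150:360]; cv2.imwrite('pics/t3z.png',cv2.resize(a,None,fx=3.8,fy=3.8,interpolation=cv2.INTER_CUBIC))
E
```

```text
4.1667 [ 539.90511377 -111.89105458  149.2215508 ] [-3.14075843e+00 -2.61527057e-05  1.21052935e+00] [-0.44721091 -0.53193117 -0.75167409] 16.820452302610096 [ 0.24055195  0.61017297 -0.13173809  1.87999089  0.12272879  0.659972
 -0.32508664]
```

View pics/w3.png

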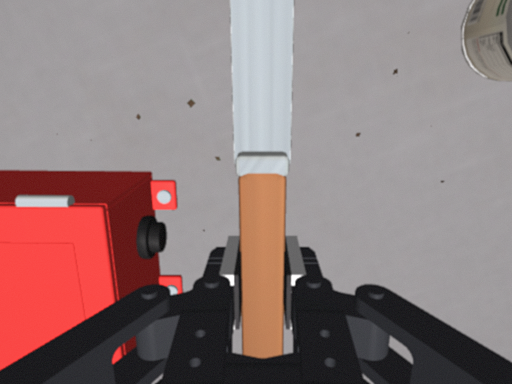

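View pics/t3z.png

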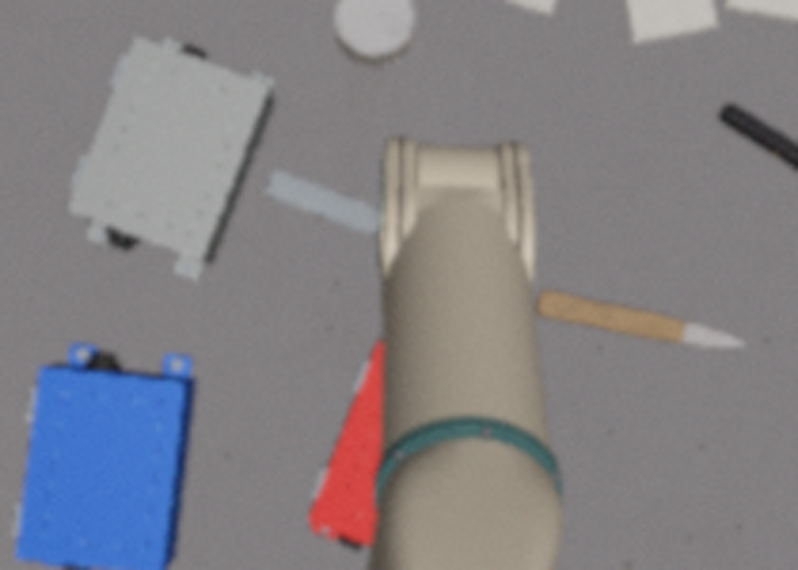

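Request:
step_arm(
  deltas=[
    [[0, 0, 0, 0, 0.108, -0.041, 0], [0, 0, 0, 0, 0.108, -0.041, 0], [0, 0, 0, 0, 0.108, -0.041, 0], [0, 0, 0, 0, 0.108, -0.041, 0], [0, 0, 0, 0, 0.108, -0.041, 0], [0, 0, 0, 0, 0.108, -0.041, 0], [0, 0, 0, 0, 0.108, -0.041, 0], [0, 0, 0, 0, 0, 0, 0], [0, 0, 0, 0, 0, 0, 0]],
  ],
)

```text
clock: 5.02
eef_pos: [539.6, -116.3, 146.9]
tool_rot: [-3.136, -0.808, 1.197]
force: [-0.3, 0.0, 0.1]
width: 16.6
```

```bash
python3 - <<'E'
from h import *
P,im,d=cloud('w3')
for v in (5,30,60,90,120,140,180,240): print(v,np.median(P[v-2:v+3,250:276].reshape(-1,3),0).round(1))
s=ctrl.read_state();print(s['clock'],s['eef_pos'],s['tool_rot'],s['force'],s['width'],s['qpos'])
cap('wrist','w4')
E
```

```text
5 [575.2 -17.  152.4]
30 [572.4 -24.4 152.5]
60 [568.9 -33.6 152.4]
90 [565.3 -43.3 152.4]
120 [561.6 -53.4 152.4]
140 [559.  -60.4 152.4]
180 [554.4 -72.5 163.2]
240 [546.1 -94.5 163.4]
5.0167 [ 539.63005871 -116.29006837  146.94450044] [-3.13599446 -0.80833732  1.19713254] [-0.26846681  0.04265787  0.12699609] 16.643363268492024 [ 1.08191488  0.93693275 -0.78717908  1.8724833  -0.31496541  0.66029776
  0.39658036]
```

View pics/w4.png

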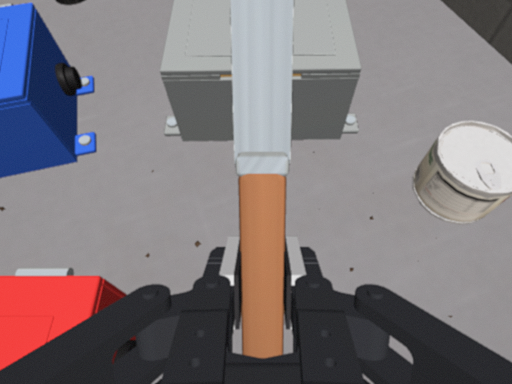

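```bash
python3 - <<'E'
from h import *
a=cv2.imread('pics/w4.png')[40:150,150:370]; cv2.imwrite('pics/w4z.png',cv2.resize(a,None,fx=3.6,fy=3.6,interpolation=cv2.INTER_CUBIC))
E
```

```text
(no output)
```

View pics/w4z.png

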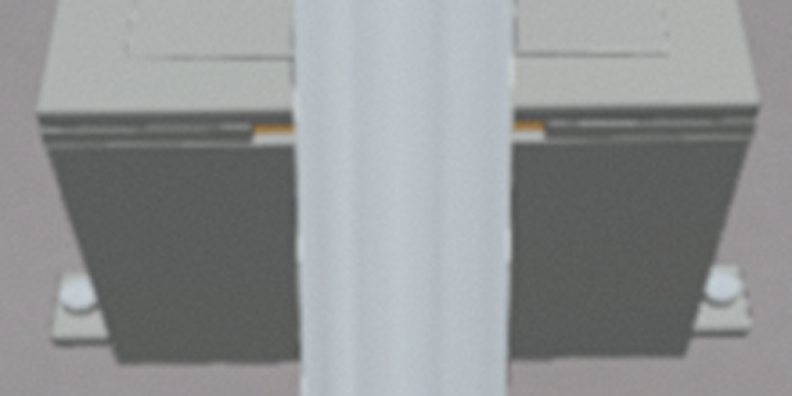

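```bash
python3 - <<'E'
from h import *
im,d,K,R,t=load('w4'); C=-R.T@t
def ray(zx,zy,z):
    u,v=150+(zx+.5)/3.6-.5,40+(zy+.5)/3.6-.5
    r=R.T@np.array([(u-K[0,2])/K[0,0],(v-K[1,2])/K[1,1],1]); return (C+r*(z-C[2])/r[2])[:2].round(1)
for n,p in dict(topL=(38,114,94.5),topR=(758,105,94.5),slL=(253,141,84),slR=(545,138,84),botL=(117,361,0),botR=(686,355,0)).items(): print(n,ray(*p))
a,b=ray(38,114,94.5),ray(758,105,94.5); print((a+b)/2, np.hypot(*(b-a)), np.degrees(np.arctan2(*(b-a)[::-1])))
a,b=ray(253,141,84),ray(545,138,84); print((a+b)/2, np.hypot(*(b-a)))
P,_,_=cloud('w4'); 
for v in(58,64):print(P[v,200],P[v,320])
from scipy.spatial.transform import Rotation as Ro
T=Ro.from_euler('xyz',ctrl.read_state()['tool_rot']).as_matrix(); print(T)
E
```

```text
topL [526.   85.7]
topR [682.4  27.7]
slL [572.2  70.7]
slR [637.8  46.1]
botL [525.8  89.3]
botR [685.2  29.5]
[604.2  56.7] 166.8081532779498 -20.34699615180887
[605.   58.4] 70.06083071160367
[561.5166226   89.57098268  94.51615927] [657.3885485   52.42842737  94.15150746]
[559.38959755  82.05370373  94.68233945] [654.08557196  45.641742    94.1111756 ]
[[ 2.47153372e-01  9.34230262e-01  2.57155652e-01]
 [ 6.45763511e-01 -3.56669577e-01  6.75112066e-01]
 [ 7.22429719e-01 -7.94487000e-04 -6.91443902e-01]]
```

Request:
step_arm(
  deltas=[
    [[0, 0, 0, 0, -0.108, 0.041, 0], [0, 0, 0, 0, -0.108, 0.041, 0], [0, 0, 0, 0, -0.108, 0.041, 0], [0, 0, 0, -10, -0.108, 0.041, 0], [0, 0, 0, -15, -0.108, 0.041, 0], [0, 0, 0, -15, -0.108, 0.041, 0], [0, 0, 0, -15, -0.108, 0.041, 0], [0, 0, 0, -8, 0, 0, 0], [0, 0, 0, 0, 0, 0, 0], [0, 0, 0, 0, 0, 0, 0]],
  ],
)

```text
clock: 5.9
eef_pos: [541.7, -109.5, 89.3]
tool_rot: [3.139, -0.007, 1.214]
force: [0.8, -1.0, -1.1]
width: 17.1
```

```bash
python3 - <<'E'
from h import *
s=ctrl.read_state();print(s['clock'],s['eef_pos'],s['tool_rot'],s['force'],s['width'],s['qpos'])
h=np.array([.352,.936]);d=np.array([605,58.5])-s['eef_pos'][:2]; print('tip gap',d@h-145,'lat',d@[.936,-.352])
cap('wrist','w5')
P,im,_=cloud('w5')
for v in (5,60,120,140,180,240): print(v,np.median(P[v-2:v+3,250:276].reshape(-1,3),0).round(1))
E
```

```text
5.9 [ 541.6902866  -109.50470452   89.26460624] [ 3.13858804 -0.00685343  1.21410137] [ 0.82176918 -0.98312054 -1.11365581] 17.095512972867947 [ 0.20136001  0.70246506 -0.07494401  1.91925912  0.08550153  0.51844118
 -0.2867026 ]
tip gap 34.53742254617387 lat 0.12023575100129591
5 [576.6 -14.5  93.2]
60 [570.5 -31.1  93.1]
120 [563.2 -50.8  92.8]
140 [560.6 -57.9  92.8]
180 [555.9 -70.2 103.5]
240 [547.7 -92.2 103.5]
```

View pics/w5.png

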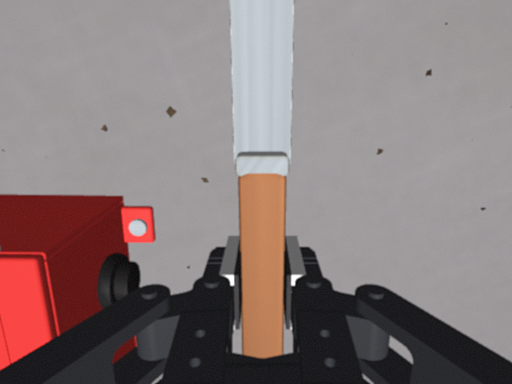

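Request:
step_arm(
  deltas=[
    [[0, 0, 0, -4, -0.006, 0.002, 0], [0, 0, 0, 0, 0, 0, 0], [0, 4.2, 11.2, 0, 0, 0, 0], [0, 4.2, 11.2, 0, 0, 0, 0], [0, 0, 0, 0, 0, 0, 0], [0, 0, 0, 0, 0, 0, 0], [0, 0, 0, 0, 0, 0, 0]],
  ],
)

```text
clock: 6.53
eef_pos: [548.6, -90.7, 82.8]
tool_rot: [-3.141, 0.001, 1.208]
force: [-0.7, -0.6, -0.9]
width: 16.6
```

```bash
cat > st.py <<'E'
from h import *
def show():
    s=ctrl.read_state();print(s['clock'],s['eef_pos'].round(2),s['tool_rot'].round(4),s['force'].round(2),s['torque'].round(2),s['width'].round(1))
    h=np.array([.352,.936]);d=np.array([605,58.5])-s['eef_pos'][:2]; g=d@h-145
    from scipy.spatial.transform import Rotation as Ro
    T=Ro.from_euler('xyz',s['tool_rot']).as_matrix(); tip=s['eef_pos']+T@[145,0,-2.2]
    print('gap',g.round(1),'lat',(d@[.936,-.352]).round(1),'tip',tip.round(2))
E
python3 - <<'E'
from st import *
show()
cap('wrist','w6')
P,im,_=cloud('w6')
for v in (5,60,120,140,180,240): print(v,np.median(P[v-2:v+3,250:276].reshape(-1,3),0).round(1))
E
```

```text
Traceback (most recent call last):
  File "st.py", line 3, in show
    s=ctrl.read_state();print(s['clock'],s['eef_pos'].round(2),s['tool_rot'].round(4),s['force'].round(2),s['torque'].round(2),s['width'].round(1))
                                                                                                                               ^^^^^^^^^^^^^^^^
AttributeError: 'float' object has no attribute 'round'
```

```bash
sed -i "s/s\['width'\].round(1)/round(s['width'],1)/" st.py
python3 - <<'E'
from st import *
show()
cap('wrist','w6')
P,im,_=cloud('w6')
for v in (5,60,120,140,180,240): print(v,np.median(P[v-2:v+3,250:276].reshape(-1,3),0).round(1))
show()
E
```

```text
6.5333 [548.63 -90.66  82.76] [-3.1411e+00  8.0000e-04  1.2079e+00] [-0.68 -0.63 -0.86] [-0.04  0.03  0.04] 16.6
gap 14.5 lat 0.3 tip [600.11  44.9   84.84]
5 [584.2   4.1  85.9]
60 [577.9 -12.4  85.8]
120 [570.4 -32.2  85.8]
140 [567.8 -39.2  85.8]
180 [563.2 -51.3  96.7]
240 [554.9 -73.2  96.9]
6.5833 [548.51 -90.99  82.75] [-3.1410e+00  1.1000e-03  1.2075e+00] [-0.4  -0.61 -0.38] [ 0.02 -0.01 -0.  ] 16.6
gap 14.8 lat 0.3 tip [600.05  44.55  84.79]
```

View pics/w6.png

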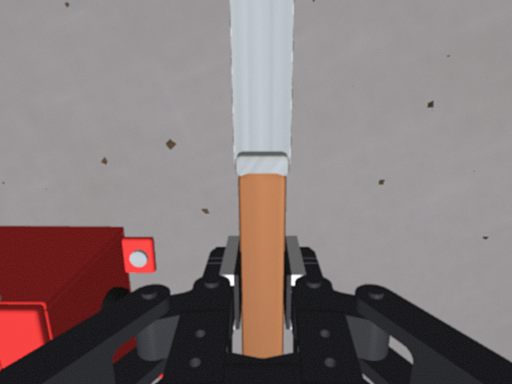

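Request:
step_arm(
  deltas=[
    [[0, 0, 0, 1.5, 0, 0, 0], [0, 1.1, 2.8, 0, 0, 0, 0], [0, 1.1, 2.8, 0, 0, 0, 0], [0, 0, 0, 0, 0, 0, 0], [0, 0, 0, 0, 0, 0, 0], [0, 0, 0, 0, 0, 0, 0]],
  ],
)

```text
clock: 7.08
eef_pos: [550.9, -85.1, 84.3]
tool_rot: [-3.141, 0.001, 1.208]
force: [-0.3, -1.1, -0.9]
width: 16.7
```

```bash
python3 -c "
from st import *
show()"
```

```text
7.0833 [550.9  -85.09  84.33] [-3.1413e+00  9.0000e-04  1.2078e+00] [-0.34 -1.1  -0.93] [0.02 0.04 0.01] 16.7
gap 8.4 lat 0.1 tip [602.38  50.46  86.4 ]
```

Request:
step_arm(
  deltas=[
    [[0, 1.4, 3.7, 0, 0, 0, 0], [0, 1.4, 3.7, 0, 0, 0, 0], [0, 1.4, 3.7, 0, 0, 0, 0], [0, 1.4, 3.7, 0, 0, 0, 0], [0, 0, 0, 0, 0, 0, 0], [0, 0, 0, 0, 0, 0, 0]],
  ],
)

```text
clock: 7.58
eef_pos: [556.6, -69.8, 84.3]
tool_rot: [-3.141, 0.001, 1.209]
force: [-0.0, -0.2, -0.8]
width: 17.0
```

```bash
python3 -c "
from st import *
show()"
```

```text
7.5833 [556.62 -69.79  84.31] [-3.1413e+00  6.0000e-04  1.2086e+00] [-0.03 -0.16 -0.83] [-0.07  0.03  0.05] 17.0
gap -7.9 lat 0.1 tip [608.    65.81  86.42]
```

Request:
step_arm(
  deltas=[
    [[0, 1.8, 4.7, 0, 0, 0, 0], [0, 1.8, 4.7, 0, 0, 0, 0], [0, 1.8, 4.7, 0, 0, 0, 0], [0, 1.8, 4.7, 0, 0, 0, 0], [0, 1.8, 4.7, 0, 0, 0, 0], [0, 1.8, 4.7, 0, 0, 0, 0], [0, 0.9, 2.3, 0, 0, 0, 0], [0, 0, 0, 0, 0, 0, 0], [0, 0, 0, 0, 0, 0, 0]],
  ],
)

```text
clock: 8.33
eef_pos: [568.1, -39.7, 84.3]
tool_rot: [-3.141, 0.001, 1.208]
force: [0.5, -0.7, 0.2]
width: 17.0
```

```bash
python3 -c "
from st import *
show();cap('wrist','w7')"
```

```text
8.3333 [568.13 -39.72  84.29] [-3.1412e+00  1.0000e-03  1.2080e+00] [ 0.46 -0.67  0.16] [-0.01  0.05 -0.09] 17.0
gap -40.1 lat -0.1 tip [619.6   95.84  86.35]
```

View pics/w7.png

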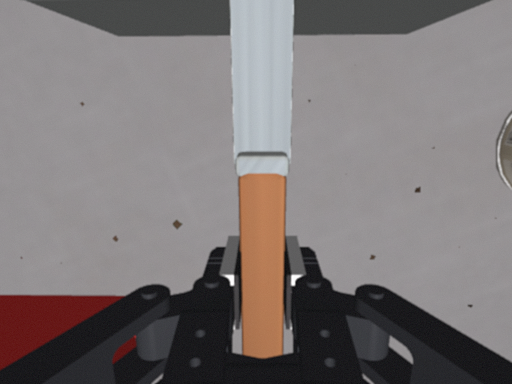

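Request:
step_arm(
  deltas=[
    [[0, 0, 0, -3.2, 0.028, -0.0106, 0], [0, 0, 0, -3.2, 0.028, -0.0106, 0], [0, 0, 0, -3.2, 0.028, -0.0106, 0], [0, 0, 0, -3.2, 0.028, -0.0106, 0], [0, 0, 0, 0, 0, 0, 0], [0, 0, 0, 0, 0, 0, 0]],
  ],
)

```text
clock: 8.88
eef_pos: [567.9, -40.3, 71.5]
tool_rot: [-3.141, -0.119, 1.207]
force: [-0.2, 0.8, -0.3]
width: 16.9
```

```bash
python3 -c "
from st import *
show()"
```

```text
8.8833 [567.89 -40.29  71.54] [-3.1406 -0.1188  1.207 ] [-0.17  0.81 -0.34] [-0.4   0.26  0.12] 16.9
gap -39.5 lat -0.0 tip [619.03  94.02  90.91]
```

Request:
step_arm(
  deltas=[
    [[0, 0, 0, -3.8, 0.028, -0.0106, 0], [0, 0, 0, -3.8, 0.028, -0.0106, 0], [0, 0, 0, -3.8, 0.028, -0.0106, 0], [0, 0, 0, -3.4, 0.028, -0.0106, 0], [0, 0, 0, 0, 0, 0, 0], [0, 0, 0, 0, 0, 0, 0]],
  ],
)

```text
clock: 9.38
eef_pos: [568.2, -41.2, 56.9]
tool_rot: [-3.141, -0.237, 1.206]
force: [-1.4, -3.3, 3.5]
width: 16.8
```

```bash
python3 -c "
from st import *
show();cap('scene','s8')
a=cv2.imread('pics/s8.png')[150:280,150:350]; cv2.imwrite('pics/s8z.png',cv2.resize(a,None,fx=4,fy=4))"
```

```text
9.3833 [568.23 -41.19  56.93] [-3.1414 -0.2371  1.206 ] [-1.42 -3.26  3.5 ] [-0.16  0.14  0.05] 16.8
gap -38.7 lat -0.7 tip [618.32  90.    93.12]
```

View pics/s8z.png

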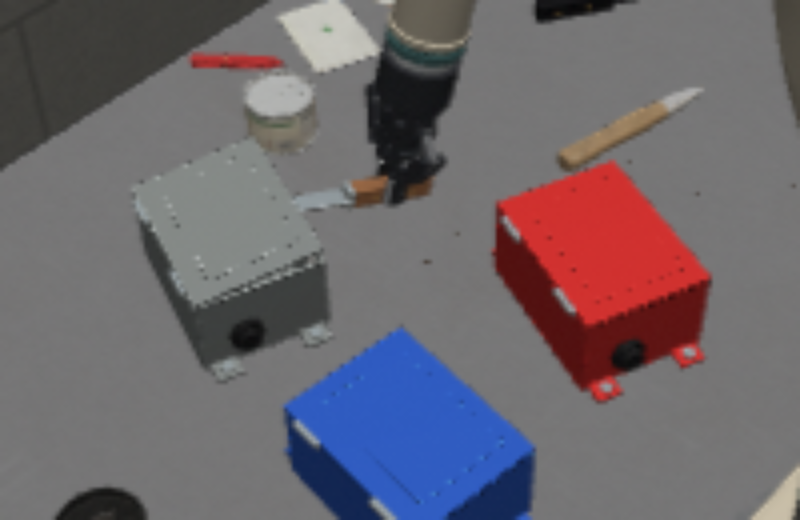

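Request:
step_arm(
  deltas=[
    [[0, 0.2, 0.5, -3.4, 0.028, -0.0106, 0], [0, 0.2, 0.5, -3.4, 0.028, -0.0106, 0], [0, 0.2, 0.5, -3.2, 0.028, -0.0106, 0], [0, 0.2, 0.5, -3.2, 0.028, -0.0106, 0], [0, 0, 0, 0, 0, 0, 0], [0, 0, 0, 0, 0, 0, 0]],
  ],
)

```text
clock: 9.93
eef_pos: [569.2, -38.5, 43.5]
tool_rot: [-3.141, -0.357, 1.207]
force: [-1.0, -3.1, 1.6]
width: 16.8
```

```bash
python3 -c "
from st import *
show();cap('scene','s9');cap('wrist','w9')
P,im,d=cloud('s9')
a=cv2.imread('pics/s9.png')[150:280,150:350]; cv2.imwrite('pics/s9z.png',cv2.resize(a,None,fx=4,fy=4))
# cover plane along h from hinge
for tag in('s0','s8','s9'):
    P,im,d=cloud('scene0' if tag=='s0' else tag)
    hx=np.array([.352,.936]);r=(P[...,:2]-[605,58.5]); a=r@hx; b=r@[.936,-.352]
    m=(a>10)&(a<125)&(abs(b)<70)&(P[...,2]>80)&(P[...,2]<140)
    c=np.polyfit(a[m],P[...,2][m],1); print(tag,m.sum(),c)
"
```

```text
9.9333 [569.17 -38.54  43.5 ] [-3.1412 -0.357   1.2068] [-1.01 -3.12  1.59] [-0.31  0.05 -0.06] 16.8
gap -41.6 lat -0.6 tip [617.27  87.7   96.23]
s0 813 [-4.30357916e-03  9.65198105e+01]
s8 849 [-1.00309419e-01  1.09082111e+02]
s9 839 [-1.06879350e-01  1.09925872e+02]
```

View pics/s9z.png

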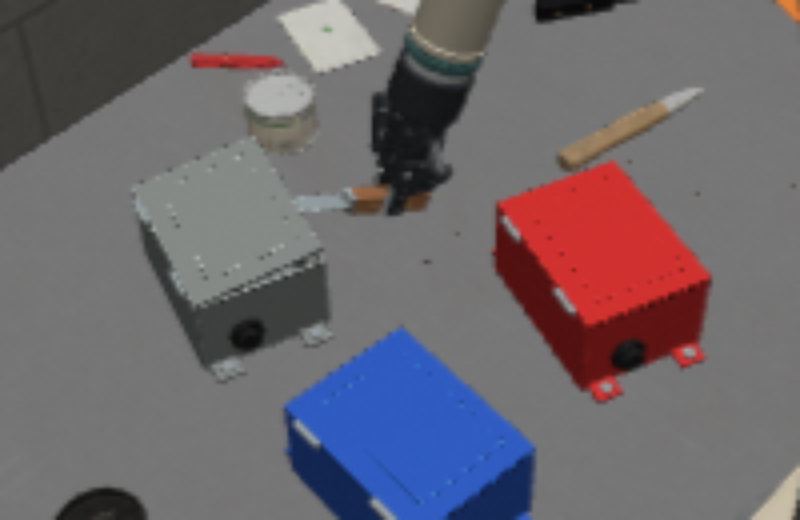

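View pics/w9.png

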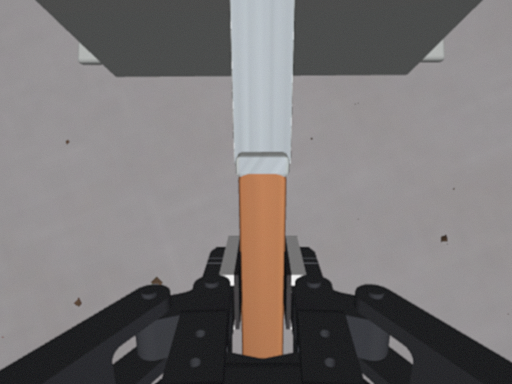

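```bash
python3 -c "
import numpy as np
ph=np.array([.08,.16,.26,.36,.46,.56,.66,.76,.86,.96,1.06,1.16,1.26,1.36,1.46,1.56,1.66,1.76,1.82])
s=130-98.5*np.cos(ph);z=98.5*np.sin(ph)
for i in range(1,len(ph)):
  ds=s[i]-s[i-1];print(ph[i].round(2),(ds*.352).round(1),(ds*.936).round(1),(z[i]-z[i-1]).round(1))
"
```

```text
0.16 0.3 0.9 7.8
0.26 0.7 1.9 9.6
0.36 1.1 2.8 9.4
0.46 1.4 3.7 9.0
0.56 1.7 4.5 8.6
0.66 2.0 5.3 8.1
0.76 2.3 6.0 7.5
0.86 2.5 6.7 6.8
0.96 2.7 7.3 6.0
1.06 2.9 7.8 5.2
1.16 3.1 8.3 4.4
1.26 3.2 8.6 3.5
1.36 3.3 8.9 2.5
1.46 3.4 9.1 1.6
1.56 3.5 9.2 0.6
1.66 3.5 9.2 -0.4
1.76 3.4 9.1 -1.4
1.82 2.0 5.4 -1.3
```

Request:
step_arm(
  deltas=[
    [[0, 0.1, 0.3, 3, 0, 0, 0], [0, 0.1, 0.3, 3, 0, 0, 0], [0, 0.2, 0.5, 3, 0, 0, 0], [0, 0.2, 0.6, 4, 0, 0, 0], [0, 0.3, 0.8, 4, 0, 0, 0], [0, 0.4, 1.1, 5, 0, 0, 0], [0, 0.5, 1.4, 5, 0, 0, 0], [0, 0, 0, 0, 0, 0, 0]],
  ],
)

```text
clock: 10.7
eef_pos: [571.2, -31.8, 71.8]
tool_rot: [3.141, -0.359, 1.21]
force: [-0.0, 0.9, -3.8]
width: 16.5
```

```bash
cat >> st.py <<'E'
def cover(tag):
    P,im,d=cloud(tag)
    hx=np.array([.352,.936]);r=(P[...,:2]-[605,58.5]); a=r@hx; b=r@[.936,-.352]
    m=(a>-10)&(a<125)&(b<70)&(b>20)&(P[...,2]>80)&(P[...,2]<240)
    c=np.polyfit(a[m],P[...,2][m],1); print(tag,m.sum(),c,np.arctan(-c[0]))
E
python3 -c "
from st import *
show();cap('scene','s10');cover('s10')
a=cv2.imread('pics/s10.png')[130:280,150:350]; cv2.imwrite('pics/s10z.png',cv2.resize(a,None,fx=4,fy=4))"
```

```text
10.7 [571.21 -31.81  71.78] [ 3.1411 -0.3593  1.2096] [-0.01  0.85 -3.83] [-0.79  0.35  0.  ] 16.5
gap -48.6 lat -0.2 tip [618.91  94.44 124.83]
s10 306 [ -0.40080326 148.16295623] 0.3811986547318756
```

View pics/s10z.png

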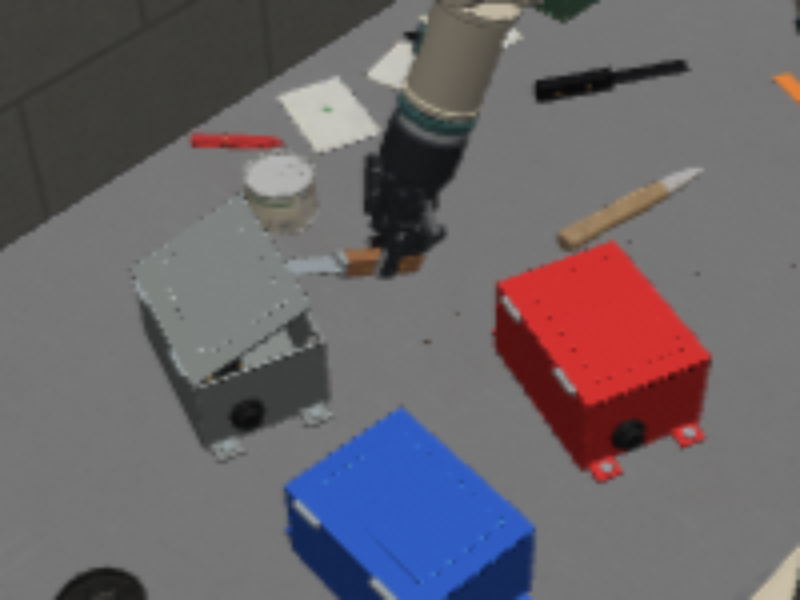

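The cover is opening on the blade, at about 0.38 rad with roughly 4 N on it. I'll continue the arc.

Request:
step_arm(
  deltas=[
    [[0, 1.4, 3.7, 9.0, 0, 0, 0], [0, 1.7, 4.5, 8.6, 0, 0, 0], [0, 2.0, 5.3, 8.1, 0, 0, 0], [0, 2.3, 6.0, 7.5, 0, 0, 0], [0, 2.5, 6.7, 6.8, 0, 0, 0], [0, 2.7, 7.3, 6.0, 0, 0, 0], [0, 2.9, 7.8, 5.2, 0, 0, 0], [0, 0, 0, 0, 0, 0, 0]],
  ],
)

```text
clock: 11.42
eef_pos: [587.7, 11.4, 123.6]
tool_rot: [3.14, -0.361, 1.211]
force: [-0.2, 1.0, -1.0]
width: 16.6
```

```bash
python3 -c "
from st import *
show();cap('scene','s11');cover('s11')
a=cv2.imread('pics/s11.png')[130:280,150:350]; cv2.imwrite('pics/s11z.png',cv2.resize(a,None,fx=4,fy=4))"
```

```text
11.4167 [587.71  11.42 123.63] [ 3.1396 -0.3607  1.2112] [-0.17  0.97 -0.95] [-0.45  0.09  0.01] 16.6
gap -94.8 lat -0.4 tip [635.17 137.68 176.87]
s11 206 [-4.82099821e-03  1.60381455e+02] 0.004820960858591704
```

View pics/s11z.png

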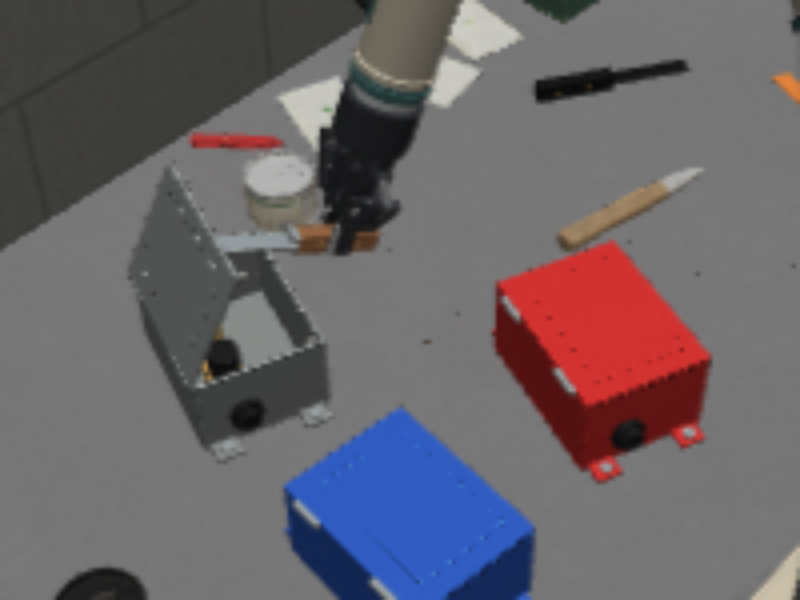

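Request:
step_arm(
  deltas=[
    [[0, 3.1, 8.3, 4.4, 0, 0, 0], [0, 3.2, 8.6, 3.5, 0, 0, 0], [0, 3.3, 8.9, 2.5, 0, 0, 0], [0, 3.4, 9.1, 1.6, 0, 0, 0], [0, 3.5, 9.2, 0.6, 0, 0, 0], [0, 3.5, 9.2, -0.4, 0, 0, 0], [0, 3.4, 9.1, -1.4, 0, 0, 0], [0, 1.0, 2.5, -1, 0, 0, 0], [0, 0, 0, 0, 0, 0, 0], [0, 0, 0, 0, 0, 0, 0]],
  ],
)

```text
clock: 12.3
eef_pos: [610.8, 74.4, 131.6]
tool_rot: [-3.141, -0.359, 1.209]
force: [-0.0, 0.1, -1.2]
width: 17.1
```

```bash
python3 -c "
from st import *
show();cap('scene','s12')
a=cv2.imread('pics/s12.png')[130:280,150:350]; cv2.imwrite('pics/s12z.png',cv2.resize(a,None,fx=4,fy=4))"
```

```text
12.3 [610.78  74.45 131.63] [-3.1408 -0.3594  1.2086] [-0.02  0.12 -1.16] [-0.44  0.12  0.03] 17.1
gap -162.0 lat 0.2 tip [658.6  200.65 184.68]
```

View pics/s12z.png

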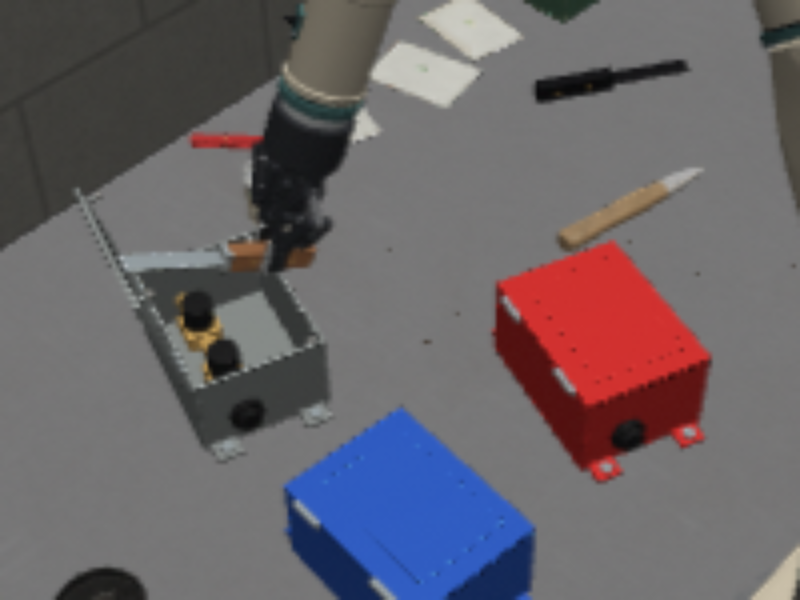

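Request:
step_arm(
  deltas=[
    [[0, -3.5, -9.4, 0, 0, 0, 0], [0, -9, -24, 0, 0, 0, 0], [0, -11.6, -30.9, 0, 0, 0, 0], [0, -11.6, -30.9, 0, 0, 0, 0], [0, -11.6, -30.9, 0, 0, 0, 0], [0, -11.6, -30.9, 0, 0, 0, 0], [0, 0, -33, 0, -0.084, 0.032, 0], [0, 15, -30, 0, -0.084, 0.032, 0], [0, 20, -20, -20, -0.084, 0.032, 0], [0, 15, -20, -20, -0.084, 0.032, 0]],
  ],
)

```text
clock: 13.18
eef_pos: [603.9, -191.4, 93.6]
tool_rot: [3.136, 0.005, 1.203]
force: [0.5, 0.8, -1.8]
width: 16.7
```

```bash
python3 -c "
from st import *
show();cap('scene','s13')"
```

```text
13.1833 [ 603.93 -191.38   93.56] [3.136  0.0052 1.2028] [ 0.53  0.8  -1.82] [ 0.06 -0.02 -0.01] 16.7
gap 89.3 lat -87.0 tip [656.09 -56.07  95.01]
```

View pics/s13.png

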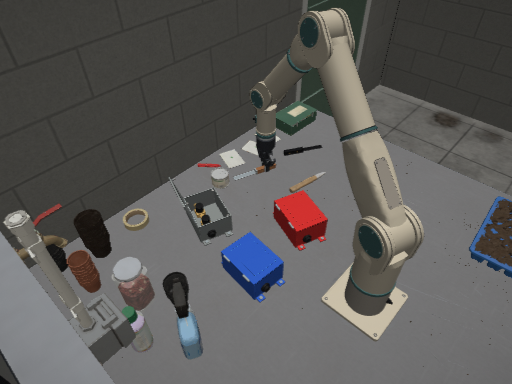

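Request:
step_arm(
  deltas=[
    [[0, 0, 0, -20, 0, 0, 0], [0, 0, 0, -20, 0, 0, 0], [0, 0, 0, -15, 0, 0, 0], [0, 0, 0, 0, 0, 0, 0], [0, 0, 0, 0, 0, 0, 0]],
  ],
)

```text
clock: 13.65
eef_pos: [600.7, -187.1, 35.9]
tool_rot: [-3.138, 0.001, 1.207]
force: [0.0, -0.8, -1.2]
width: 16.8
```

```bash
python3 -c "
from st import *
show();cap('wrist','w14')
P,im,_=cloud('w14')
for v in (5,60,120,140,180,240): print(v,np.median(P[v-2:v+3,250:276].reshape(-1,3),0).round(1))
"
```

```text
13.65 [ 600.72 -187.08   35.94] [-3.1385e+00  1.0000e-03  1.2066e+00] [ 0.05 -0.8  -1.2 ] [-0.04 -0.02  0.04] 16.8
gap 86.4 lat -82.4 tip [652.37 -51.59  37.99]
5 [636.3 -92.3  39. ]
60 [ 630.  -108.9   39. ]
120 [ 622.6 -128.6   38.9]
140 [ 619.9 -135.6   39. ]
180 [ 615.3 -147.7   49.9]
240 [ 606.9 -169.7   50. ]
```

View pics/w14.png

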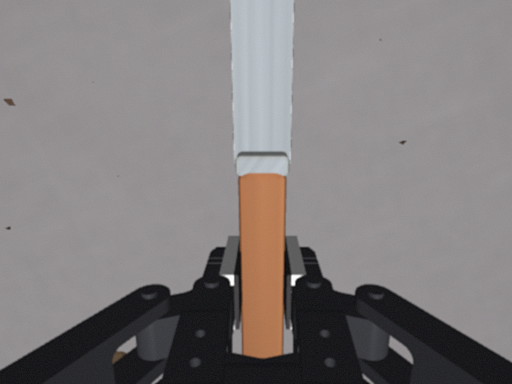

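Request:
step_arm(
  deltas=[
    [[0, 0, 0, -12, 0, 0, 0], [0, 0, 0, -8, 0, 0, 0], [0, 0, 0, -4, 0, 0, 0], [0, 0, 0, -1.5, 0, 0, 0], [0, 0, 0, 0, 0, 0, 0], [0, 0, 0, 0, 0, 0, 0]],
  ],
)

```text
clock: 14.2
eef_pos: [601.9, -186.6, 11.1]
tool_rot: [-3.141, 0.001, 1.208]
force: [0.1, -0.5, -0.8]
width: 16.9
```

Request:
step_arm(
  deltas=[
    [[0, 0, 0, -1, 0, 0, 0], [0, 0, 0, 0, 0, 0, 0], [0.3, 0, 0, 0, 0, 0, 0], [0.5, 0, 0, 0, 0, 0, 0], [0.6, 0, 0, 0, 0, 0, 0], [0.6, 0, 0, 0, 0, 0, 0], [0.6, 0, 0, 0, 0, 0, 0], [0.6, 0, 0, 5, 0, 0, 0], [0.6, 0, 0, 20, 0, 0, 0], [0.6, 0, 0, 35, 0, 0, 0]],
  ],
)

```text
clock: 15.03
eef_pos: [598.9, -185.8, 67.6]
tool_rot: [-3.133, 0.002, 1.208]
force: [-0.7, 0.2, -0.0]
width: 51.4
```

Request:
step_arm(
  deltas=[
    [[0.6, 0, 0, 35, 0, 0, 0], [0.6, 0, 0, 35, 0, 0, 0], [0.6, 0, 0, 30, 0, 0, 0], [0.6, 0, 0, 0, 0, 0, 0], [0.6, 0, 0, 0, 0, 0, 0]],
  ],
)

```text
clock: 15.45
eef_pos: [603.1, -187.0, 172.6]
tool_rot: [3.138, 0.001, 1.207]
force: [-0.3, 0.5, -0.2]
width: 51.5
```

```bash
python3 -c "
from st import *
show();cap('wrist','w15');cap('scene','s15')
P,im,_=cloud('w15')
import numpy as np
for u,v in((262,60),(262,100),(262,150),(262,180),(262,200)): print(u,v,np.median(P[v-2:v+3,u-3:u+4].reshape(-1,3),0).round(1))
Q,im,d=cloud('s15')
hx=np.array([.352,.936]);r=(Q[...,:2]-[605,58.5]); a=r@hx; b=r@[.936,-.352]
m=(a>90)&(a<180)&(abs(b)<95)&(Q[...,2]>110)&(Q[...,2]<225)
c=np.polyfit(Q[...,2][m],a[m],1); print(m.sum(),'cover angle',np.pi/2+np.arctan(c[0]))
for s,tag in((Q,'s'),): pass
a=cv2.imread('pics/s15.png')[100:280,150:350]; cv2.imwrite('pics/s15z.png',cv2.resize(a,None,fx=3.3,fy=3.3))
"
```

```text
15.45 [ 603.1  -186.98  172.63] [3.1378e+00 6.0000e-04 1.2074e+00] [-0.33  0.51 -0.16] [-0.04  0.04 -0.03] 51.5
gap 85.4 lat -84.6 tip [654.63 -51.44 174.74]
262 60 [637.7 -96.2  12.9]
262 100 [ 626.6 -125.3   13.2]
262 150 [ 612.4 -162.5   23.9]
262 180 [ 603.3 -186.5   24. ]
262 200 [ 597.1 -203.    23.8]
177 cover angle 1.8273944069173125
```

View pics/w15.png

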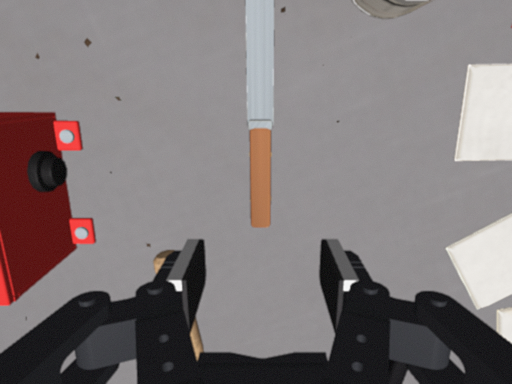

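View pics/s15z.png

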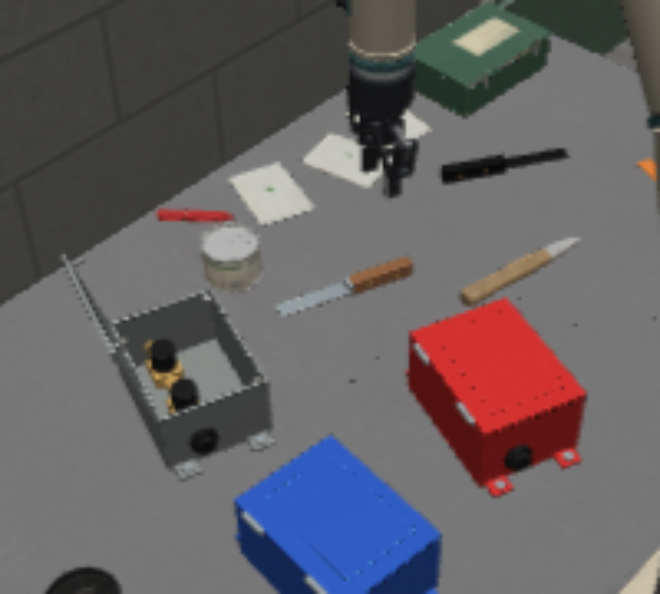

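The wrist view shows the blade lying flat: handle top at 24 mm, blade top at 13 mm. The scene view shows the cover past upright at about 1.8 rad, with the tin and dibber where they were. I'm handing in the job.

```bash
python3 -c "
from cell import ctrl
print(ctrl.finish_job())"
```

```text
the job is handed in; nothing more can be done
None
```

I opened the cover with the blade and handed the job in at about 15.5 s; no verdict was reported. I gripped the planting blade by its handle, slid it 40 mm into the slot without resistance and levered the cover loose. With the blade tip still under it, I swung the cover past upright, then laid the blade flat on the bench away from the box.

What the last checks showed:
- **Cover:** it stands at about 1.8 rad, past upright (1.83 from the depth fit, 1.80 from the tip position when the blade pushed it there).
- **Blade:** it lies level, with the handle top at 24 mm and the blade top at 13 mm, well clear of the box.
- **Pop-open step:** I could not read the contact force directly. After the pry the cover was at about 0.10 rad, and during the lift that followed the wrist read about 4 N with the cover at 0.38 rad.
- **Bystanders:** the tin and dibber look unmoved in the last pictures. I did not measure their positions again, and I did not check the pots separately; the arm never went near them.

No check failed or disagreed. One automatic cover-angle fit, taken at mid-swing, gave a meaningless value; the picture and the tip position put the cover at about 1.1 rad then.

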